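# Set the code on the provisions tin

## Task

The flat steel provisions tin on the kitchen counter is locked by two dials on its lid. Set its code, one dial after the other: first turn the left dial until its pointer points at its row of three dots, then turn the right dial until its pointer points at its row of two dots. Leave both dials standing at these marks.

Things in the scene. Friction and masses are not known exactly. Their poses are not given: they have to be found in the camera images.
- tin: Low, wide steel tin with two dials on its lid: 270 mm wide (y), 170 deep (x), 110 high; too heavy to shift. Origin under its centre; x to its far side, z up; turned up to 17 deg. Round each dial, flat black 7 mm dots make three rows running outward from 39 mm off its axis: from above, two dots straight to the far side, one dot 60 deg anticlockwise of that, three dots 60 deg clockwise.
- dial_left_grip (a point): Left dial (+y side): aluminium disc 60 mm wide, 8 thick, lying on the lid, with a black upright grip bar across it, 12 mm thick, 44 long, from 8 to 40 mm above the lid. A low nose and white line mark the bar's pointer end. Point on the upright turning axis, 27 mm above the lid (13 below the bar's top); x along the bar to the pointer, z up; turns with the dial.
- dial_right_grip (a point): Right dial (-y side), identical to the left one, with the same three rows of dots; its axis is 130 mm from the left dial's. Same point (on the turning axis, 27 mm above the lid) and axes (x along the bar to the pointer end, z up).
- dial_left (a joint): Angle of the left dial on the tin, rad: 0 with the pointer to the tin's far side (two dots), growing anticlockwise from above; +1.047 at one dot, -1.047 at three dots. Stops at -2 and 2. Turns with light friction (0.05 N m), no clicks, stays where left. Starts between -0.35 and 0.4.
- dial_right (a joint): Angle of the right dial, counted the same way: 0 at its two dots, +1.047 at its one dot, -1.047 at its three dots; same friction and stops. Starts between -1.4 and -0.55.

How it is judged:
On the way, in this order (a step that is already met when the one before it is completed fails the run):
1. the left dial's pointer is at its three dots (value of joint dial_left between -1.257 and -0.837 rad), for 0.2 s.
2. after that, the right dial's pointer is at its two dots (value of joint dial_right between -0.21 and 0.21 rad), for 0.2 s.
At the end, for the whole second after the job is handed in: The left dial's pointer stands within 12 degrees (0.21 rad) of its row of three dots (-1.047 rad) and the right dial's within 12 degrees of its row of two dots (0 rad), both at rest; the left dial was set before the right one (all of step 1 and all of step 2 and velocity of joint dial_left between -0.05 and 0.05 rad/s and velocity of joint dial_right between -0.05 and 0.05 rad/s); the robot touches nothing.
It also fails if it takes over 42 s, if anything falls off the work surface, if the arm or the gripper's body presses on something with over 40 N, if the wrist force passes 120 N, or if a joint passes its speed limit or range.

## Robot

A 6-joint arm with a two-finger parallel gripper is mounted at the origin on the work surface. World frame = base frame: x ahead of the robot, y to its left, z up, the work surface at z = 0. Lengths are in m, angles in rad, forces in N, time in s.
With the tool pointing down it reaches from about 0.25 to 0.775 m from the base axis. Payload 4 kg.
Tool frame: the origin (TCP) lies at the very end of the fingers, on their centre line; the grasp point (between the pads) lies 19 mm behind it; z points along the fingers, y is the direction in which the jaws open and shut (so a half turn about z gives the same grasp; the last joint's range is limited). The gripper opens to 94 mm and grips with 3 to 60 N. Pads are 16 mm wide; open, the fingers measure 119 mm over their backs; the gripper's body (75 mm by 177 mm) begins 78 mm behind the grasp point.
Start: joints at [-1.301, 0.087, 1.371, -0, 1.684, -0.103], TCP at [0.2, -0.512, 0.206] pointing down, gripper open.
Joint ranges: [-3.1, 3.1], [-0.76, 2.03], [0.27, 2.55], [-1.08, 4.22], [0.17, 2.65], [-2.57, 2.57]. Speed limits (rad/s): [2.79, 2.79, 3.14, 3.14, 3.14, 3.14].

## Interface

Orientations are given as [roll, pitch, yaw] about the fixed x, y, z axes, in that order (R = Rz(yaw) Ry(pitch) Rx(roll)).
In Python, from bench import robot, snapshot, calibration gives the robot as it stands. The module is installed in compiled form; this text tells all that it offers.
- The arm moves only by the tool servo_tool, never from a script. Its argument "series" is text: rows parted by semicolons, each of 5 numbers parted by spaces: the closure, from -1 (fully open) to 1 (shut), then the shift along the tool's x, y, z in cm, then the turn about the tool's z in rad. A call has 1 to 20 rows; each row is the pose to reach, as a shift and turn from the pose commanded when the call began, along the tool's axes at that moment; what a row does not reach only later rows make up. A row lasts 1/12 s, in which the tool goes at most 41.7 mm and 7.16 degrees, less where a joint would pass 70% of its speed; a pose out of reach is approached as far as the arm can. A call with a gripper value outside its range is refused whole. The fingers move at their own pace and stop on an object; the grip force is fixed at half the most. Time passes only in rows, so rows that repeat a pose let the fingers close. It gives the time, the measured TCP pose, the force and the opening at its end, in the units of the state.
- robot.get_obs(): the state, without advancing time (a new reading comes with each control period).
- snapshot(name): name is "side" or "top" or "wrist"; returns (picture, depth): 420x560x3 uint8, red, green, blue; 420x560 float32, m along the optical axis (not along the pixel's ray), 0 where there is no reading.
- calibration(name): a dict with "fx", "fy", "cx", "cy" (pixels), "rvec" (rotation vector, rad) and "tvec" (3), from world to camera coordinates, as OpenCV has them; the wrist camera has in their place "tool_from_camera" (4x4, takes a point from camera to tool coordinates, whose origin is the TCP and whose axes are the flange's). Camera axes: x right, y down, z forward; pixel columns grow to the right and rows downward; lengths in m; the calibration is good to about 2 mm. A picture is of the moment at which its call begins: read the wrist's pose just before it. calibration takes no time and is no camera call.
- robot.close_job(): hands the job in, once; it reports no verdict.
The state is a dict: "time": time; "joint_positions": joint angles; "qvel": joint speeds; "joint_torque": joint torques, N m; "tool_pos": TCP position; "ee_rot": TCP orientation; "wrist_force": force on the tool from outside, world axes, zero at the start; "wrist_torque": the same for the moment, N m; "width": finger opening in m.
Only numpy, scipy, OpenCV 4.12 (cv2) and the standard library are available. Lean on these libraries where they do the work, as an engineer would, in place of code of your own. Each camera call takes 0.05 s, during which the arm holds its last target. There are 200 camera calls.

## Working session

There is one attempt and no reset: what is moved stays moved. The work goes in short steps, Python scripts to look and compute and a tool call to move; the robot and the scene stay as the last step left them, time stands still between calls to the robot, and variables do not carry over. Pictures are saved under pics/ and viewed, about 8 in all and at most 12, crops included, and the job is handed in when it is done.

Besides the shell and the picture viewer there is one more tool, called after "Call:" by a JSON object that holds its "fn" and its "kwargs", one argument or row to a line. servo_tool: Moves the arm, as the interface text tells. Its arguments: {"type":"object","properties":{"series":{"type":"string"}},"required":["series"]}

```bash
mkdir -p pics; cat > h.py <<'E'
import numpy as np, cv2
from bench import robot, snapshot, calibration
from scipy.spatial.transform import Rotation as R
def save(n,p): cv2.imwrite('pics/'+n,cv2.cvtColor(p,cv2.COLOR_RGB2BGR))
def back(c,d,pts):
    K=c; Rm=cv2.Rodrigues(np.array(K['rvec'],float))[0]; t=np.array(K['tvec'],float).ravel()
    out=[]
    for u,v in pts:
        z=np.median(d[v-1:v+2,u-1:u+2]); p=np.array([(u-K['cx'])/K['fx']*z,(v-K['cy'])/K['fy']*z,z])
        out.append(Rm.T@(p-t))
    return np.array(out)
E
python3 - <<'E'
from h import *
for n in('top','side'):
    p,d=snapshot(n); save(n+'1.png',p); np.save(n+'1.npy',d)
    print(n,calibration(n))
o=robot.get_obs();print(o['time'],o['tool_pos'],o['ee_rot'],o['width']); print(calibration('wrist'))
E
```

```text
top {'fx': 532.7189606755597, 'fy': 532.7189606755597, 'cx': 282.9792062465098, 'cy': 210.73042109377093, 'rvec': array([ 2.14859956, -2.07698226,  0.21344126]), 'tvec': array([0.03505143, 0.57760749, 0.69054759])}
side {'fx': 540.4798955487657, 'fy': 540.4798955487657, 'cx': 276.7178637493854, 'cy': 210.16569531599686, 'rvec': array([ 2.19722247, -0.09861844,  0.05021676]), 'tvec': array([-0.55888383,  0.12662294,  0.7437539 ])}
0.1 [ 0.20020253 -0.51174219  0.2044152 ] [-3.13958398e+00 -2.39704385e-04  3.72814242e-01] 0.09416727348085568
{'fx': 346.1885649380997, 'fy': 346.1885649380997, 'cx': 275.3612670599023, 'cy': 211.37418143008466, 'tool_from_camera': array([[-1.02746907e-04, -9.65325700e-01, -2.61048428e-01,
         7.71683257e-02],
       [ 9.99999853e-01,  3.96583170e-05, -5.40244911e-04,
         1.19875846e-03],
       [ 5.31865038e-04, -2.61048445e-01,  9.65325555e-01,
        -1.79105898e-01],
       [ 0.00000000e+00,  0.00000000e+00,  0.00000000e+00,
         1.00000000e+00]])}
```

View pics/top1.png

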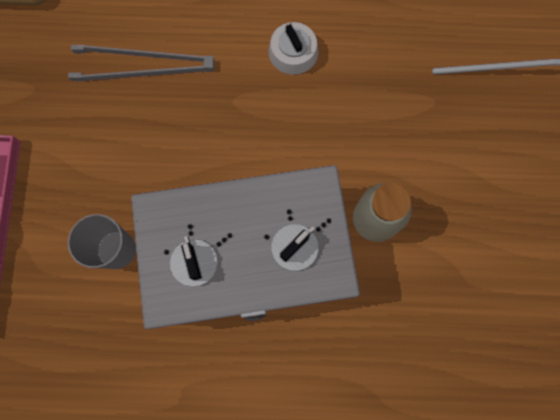

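View pics/side1.png

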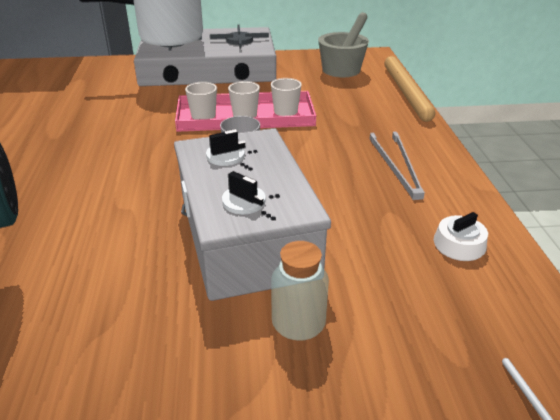

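The top view shows the tin with the left dial at about (194,263), pointer slightly left of far, and the right dial at about (295,247), pointer to the upper right. A cup stands at (98,243) and a jar at (383,212). The side view agrees. Next I measure the lid and bars by depth in both views.

```bash
cat >> h.py <<'E'
def cloud(c,d):
    v,u=np.mgrid[:420,:560]; Rm=cv2.Rodrigues(np.array(c['rvec'],float))[0]; t=np.array(c['tvec'],float).ravel()
    P=np.stack([(u-c['cx'])/c['fx']*d,(v-c['cy'])/c['fy']*d,d],-1); return (P-t)@Rm
E
python3 - <<'E'
from h import *
D={}
for n in('top','side'):
    d=np.load(n+'1.npy'); W=cloud(calibration(n),d); D[n]=W
W=D['top']
print('lid',W[190,180],W[290,250],W[200,320],'cup',W[225,90],W[205:270,70:125,2].max(),'jar',W[185:240,355:410,2].max())
im=cv2.imread('pics/top1.png').astype(int).sum(2)
# lid rectangle
def inr(P,c,r): return np.hypot(P[...,0]-c[0],P[...,1]-c[1])<r
for nm,(u,v) in dict(L=(194,263),R=(295,247)).items():
    for n in D:
        W=D[n]
        if n=='top': c=W[v,u,:2]
        m=inr(W,c,.045)&(W[...,2]>.135)&(W[...,2]<.17)
        P=W[m]; m2=inr(W,c,.045)&(W[...,2]>.114)&(W[...,2]<.124)
        T=P[P[:,2]>np.percentile(P[:,2],60)-.004] if len(P) else P
        box=cv2.minAreaRect(T[:,:2].astype(np.float32)*1000)
        print(nm,n,len(P),P.mean(0),'ztop',np.percentile(P[:,2],[50,90]),box,'disc',m2.sum(),W[m2].mean(0))
m=(D['top'][...,2]>.1)&(D['top'][...,2]<.116)
m[:150]=0;m[340:]=0;m[:,:120]=0;m[:,362:]=0
m=cv2.morphologyEx(m.astype(np.uint8),cv2.MORPH_OPEN,np.ones((5,5)))
print('lid rect',cv2.minAreaRect(D['top'][m>0][:,:2].astype(np.float32)*1000))
p=D['top']
for k,(u,v) in dict(L3=(230,236),L2=(190,226),L1=(167,252),R3=(329,221),R2=(289,211),R1=(267,237),noseL=(187,240),noseR=(312,230)).items(): print(k,p[v,u])
E
python3 - <<'E'
import cv2
a=cv2.imread('pics/top1.png')[195:305,140:350]; cv2.imwrite('pics/crop1.png',cv2.resize(a,None,fx=3.7,fy=3.7,interpolation=cv2.INTER_CUBIC))
E
```

```text
lid [0.58832522 0.19060979 0.11222115] [0.46134286 0.09265398 0.11067868] [0.58132027 0.006221   0.11128072] cup [0.54573567 0.32189076 0.06386601] 0.7930890103872704 jar 0.7930890103872704
L top 416 [0.49193059 0.16484107 0.14965339] ztop [0.15062626 0.15243058] ((492.645263671875, 166.0263671875), (44.077423095703125, 12.127118110656738), 18.533370971679688) disc 1295 [0.49273096 0.16440177 0.11887607]
L side 341 [0.49336847 0.16119083 0.14398645] ztop [0.14472121 0.14972415] ((493.00927734375, 164.10504150390625), (43.52644348144531, 15.349311828613281), 20.031126022338867) disc 466 [0.49643839 0.15412082 0.1180864 ]
R top 389 [0.51591281 0.03956283 0.15032545] ztop [0.15089638 0.1524864 ] ((516.6621704101562, 39.22289276123047), (12.100659370422363, 43.496341705322266), 46.89043426513672) disc 1313 [0.51625335 0.03863073 0.11896807]
R side 392 [0.51756285 0.03423802 0.14485475] ztop [0.14605187 0.14997728] ((517.78076171875, 37.16631317138672), (13.837630271911621, 43.991249084472656), 47.760520935058594) disc 618 [0.51530591 0.02726243 0.11789755]
lid rect ((519.183349609375, 105.22201538085938), (179.63397216796875, 276.5228271484375), 10.332769393920898)
L3 [0.52919553 0.12141626 0.11386041]
L2 [0.54055184 0.17389482 0.11360179]
L1 [0.5058836  0.20119673 0.11277679]
R3 [ 0.55347286 -0.0059483   0.11242219]
R2 [0.56493074 0.0464272  0.11260511]
R1 [0.52941111 0.07367119 0.11451595]
noseL [0.51980581 0.17345456 0.12994506]
noseR [0.53790592 0.01674026 0.12975736]
```

View pics/crop1.png

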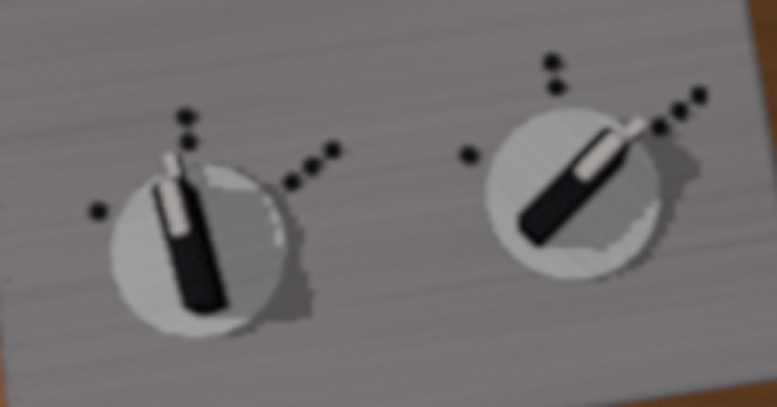

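Both dial axes check out: L is at (0.493, 0.165) and R at (0.517, 0.0385). They are 129 mm apart, the lid is at about 0.111 and the bar tops at about 0.151. Tin yaw is about 10.5°, the left bar's about 19° and the right bar's about -43°. I'll move above the left dial using the flipped grasp (yaw 199°), which keeps joint 6 within range.

Call:
{"fn": "servo_tool", "kwargs": {
  "series": "-1 0 0 -6 0; -1 3 -3 -6 -0.1; -1 51.9 -52.4 -6 -1.55;-1 51.9 -52.4 -6 -1.55;-1 51.9 -52.4 -6 -1.55;-1 51.9 -52.4 -6 -1.55;-1 51.9 -52.4 -6 -1.55;-1 51.9 -52.4 -6 -1.55;-1 51.9 -52.4 -6 -1.55;-1 51.9 -52.4 -6 -1.55;-1 51.9 -52.4 -6 -1.55;-1 51.9 -52.4 -6 -1.55;-1 51.9 -52.4 -6 -1.55;-1 51.9 -52.4 -6 -1.55;-1 51.9 -52.4 -6 -1.55;-1 51.9 -52.4 -6 -1.55;-1 51.9 -52.4 -6 -1.55;-1 51.9 -52.4 -6 -1.55;-1 51.9 -52.4 -6 -1.55;-1 51.9 -52.4 -6 -1.55"
}}

```text
time: 1.77
tool_pos: [0.4935, 0.1697, 0.2633]
ee_rot: [-3.139, -0.003, 1.929]
wrist_force: [-0.6, -0.6, -0.2]
width: 0.0942
```

Call:
{"fn": "servo_tool", "kwargs": {
  "series": "-1 0 0 0 -1.55;-1 0 0 0 -1.55;-1 0 0 0 -1.55;-1 0 0 0 -1.55;-1 0 0 0 -1.55;-1 0 0 0 -1.55;-1 0 0 0 -1.55;-1 0 0 0 -1.55;-1 0 0 0 -1.55;-1 0 0 0 -1.55;-1 0 0 0 -1.55;-1 0 0 0 -1.55;-1 0 0 0 -1.55;-1 0 0 0 -1.55;-1 0 0 0 -1.55"
}}

```text
time: 3.02
tool_pos: [0.4925, 0.1641, 0.2652]
ee_rot: [-3.141, -0.001, -2.813]
wrist_force: [-0.4, -0.5, 0.5]
width: 0.0937
```

```bash
cat >> h.py <<'E'
def wcloud(o,d,c):
    v,u=np.mgrid[:420,:560]
    P=np.stack([(u-c['cx'])/c['fx']*d,(v-c['cy'])/c['fy']*d,d],-1); T=np.array(c['tool_from_camera'])
    P=P@T[:3,:3].T+T[:3,3]; return P@R.from_euler('xyz',o['ee_rot']).as_matrix().T+o['tool_pos']
E
python3 - <<'E'
from h import *
o=robot.get_obs(); p,d=snapshot('wrist'); save('w1.png',p); W=wcloud(o,d,calibration('wrist'))
for nm,c in dict(L=(.4927,.165),R=(.5166,.0385)).items():
    m=(np.hypot(W[...,0]-c[0],W[...,1]-c[1])<.045)&(W[...,2]>.14)&(W[...,2]<.17)&(d>0)
    P=W[m]
    if len(P): print(nm,len(P),np.median(P[:,2]),cv2.minAreaRect(P[P[:,2]>np.median(P[:,2])-.003][:,:2].astype(np.float32)*1000))
W=cloud(calibration('top'),np.load('top1.npy'));print('jar',W[200,390],W[215,375],'cup',W[240,75])
print(o['joint_positions'])
E
```

```text
L 642 0.14987601067394984 ((493.3112487792969, 164.9175567626953), (43.401485443115234, 10.753559112548828), 18.726974487304688)
R 732 0.14964038204271893 ((517.9421997070312, 38.21685028076172), (11.971939086914062, 44.27197265625), 47.2638053894043)
jar [ 0.58280954 -0.08422693  0.118258  ] [ 0.56664738 -0.06837839  0.09680708] cup [0.52222568 0.33501859 0.07724767]
[ 2.12632891e-01  1.48841214e-02  1.32912211e+00 -3.12289616e-04
  1.79833038e+00 -1.68721385e+00]
```

View pics/w1.png

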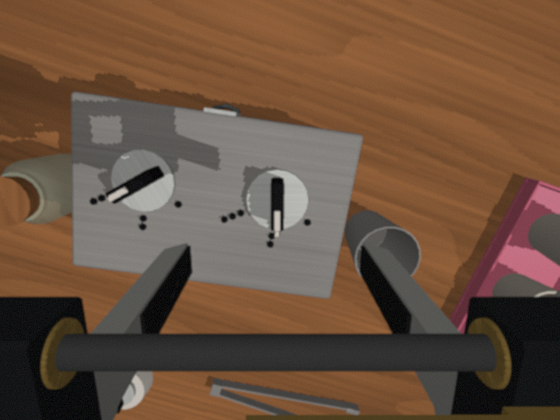

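The wrist view shows the left dial midway between the fingers at (278,200) and the right dial at (142,180), with a clear way down. Its depth puts the left axis at (0.493, 0.165) and the bar at 18.7°, which agrees with the other views. I'll descend and close.

Call:
{"fn": "servo_tool", "kwargs": {
  "series": "-1 0 0 3 0;-1 0 0 6 0;-1 0 0 9 0;-1 0 0 11.5 0;-1 0 0 13 0;-1 0 0 14 0;-1 0 0 14 0;-1 0 0 14 0;1 0 0 14 0;1 0 0 14 0;1 0 0 14 0;1 0 0 14 0;1 0 0 14 0;1 0 0 14 0;1 0 0 14 0;1 0 0 14 0;1 0 0 14 0;1 0 0 14 0"
}}

```text
time: 4.57
tool_pos: [0.4928, 0.1648, 0.1254]
ee_rot: [-3.142, -0.0, -2.81]
wrist_force: [0.2, 0.4, -0.2]
width: 0.0304
```

Call:
{"fn": "servo_tool", "kwargs": {
  "series": "1 0 0 0 0;1 0 0 0 0;1 0 0 0 0;1 0 0 0 0;1 0 0 0 0;1 0 0 0 0;1 0 0 0 0;1 0 0 0 0"
}}

```text
time: 5.23
tool_pos: [0.4926, 0.1654, 0.1254]
ee_rot: [3.14, -0.0, -2.81]
wrist_force: [-1.9, 3.8, 0.9]
width: 0.0116
```

Gripped at 11.6 mm, which matches the 12 mm bar. Next I turn 1.19 rad clockwise.

Call:
{"fn": "servo_tool", "kwargs": {
  "series": "1 0 0 0 0.1;1 0 0 0 0.2;1 0 0 0 0.3;1 0 0 0 0.4;1 0 0 0 0.5;1 0 0 0 0.6;1 0 0 0 0.7;1 0 0 0 0.8;1 0 0 0 0.9;1 0 0 0 1.0;1 0 0 0 1.1;1 0 0 0 1.19;1 0 0 0 1.19;1 0 0 0 1.19;1 0 0 0 1.19;1 0 0 0 1.19;1 0 0 0 1.19"
}}

```text
time: 6.65
tool_pos: [0.4928, 0.166, 0.1255]
ee_rot: [3.14, -0.002, 2.283]
wrist_force: [-1.0, 4.8, -0.4]
width: 0.0115
```

Call:
{"fn": "servo_tool", "kwargs": {
  "series": "-1 0 0 0 0;-1 0 0 0 0;-1 0 0 0 0;-1 0 0 0 0;-1 0 0 0 0;-1 0 0 0 0;-1 0 0 0 0;-1 0 0 0 0;-1 0 0 -2 0;-1 0 0 -5 0;-1 0 0 -8 0;-1 0 0 -11 0;-1 0 0 -14 0;-1 0 0 -14 0;-1 0 0 -14 0;-1 0 0 -14 0"
}}

```text
time: 7.98
tool_pos: [0.4926, 0.1647, 0.2646]
ee_rot: [-3.14, -0.0, 2.283]
wrist_force: [0.3, 0.6, -0.1]
width: 0.0942
```

```bash
cat > look.py <<'E'
from h import *
import sys
o=robot.get_obs(); p,d=snapshot('wrist'); save(sys.argv[1],p); W=wcloud(o,d,calibration('wrist'))
for nm,c in dict(L=(.493,.165),R=(.5175,.0385)).items():
    m=(np.hypot(W[...,0]-c[0],W[...,1]-c[1])<.04)&(W[...,2]>.14)&(W[...,2]<.17)&(d>0)
    P=W[m]
    if len(P): print(nm,len(P),np.median(P[:,2]),cv2.minAreaRect(P[P[:,2]>np.median(P[:,2])-.003][:,:2].astype(np.float32)*1000))
print(o['time'],o['tool_pos'],o['ee_rot'],o['width'])
E
python3 look.py w2.png
```

```text
L 660 0.14975005168731875 ((493.8641662597656, 165.98416137695312), (11.372003555297852, 43.510467529296875), 41.11594009399414)
R 562 0.14938136842548067 ((516.4373168945312, 39.63523864746094), (12.24573040008545, 40.24066925048828), 47.26580810546875)
7.9833 [0.49256035 0.16471805 0.26457416] [-3.14048856e+00 -3.93058114e-04  2.28281096e+00] 0.0941521300192732
```

View pics/w2.png

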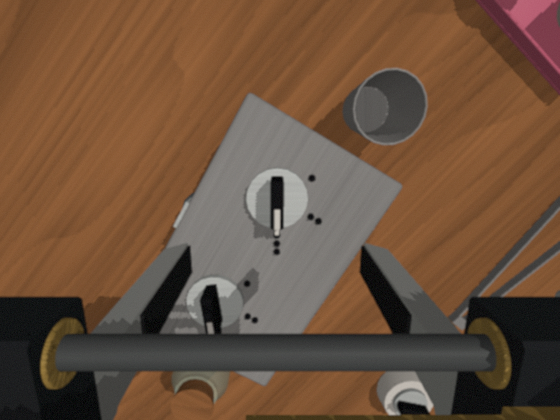

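The wrist view shows the left pointer in line with its three dots at (277,247). It measures -48.9° in world against a target of -49.5°. Now I move over the right dial.

Call:
{"fn": "servo_tool", "kwargs": {
  "series": "-1 -3 -1.7 0 -0.03;-1 -6 -3.4 0 -0.06;-1 -9 -5.1 0 -0.09;-1 -11.2 -6.4 0 -0.11;-1 -11.2 -6.4 0 -0.11;-1 -11.2 -6.4 0 -0.11;-1 -11.2 -6.4 0 -0.11"
}}

```text
time: 8.62
tool_pos: [0.5169, 0.0388, 0.264]
ee_rot: [-3.14, -0.002, 2.393]
wrist_force: [0.1, 0.1, -1.2]
width: 0.0941
```

```bash
python3 look.py w3.png
```

```text
L 994 0.149685294124221 ((494.0835876464844, 165.7998504638672), (12.217594146728516, 44.03270721435547), 41.25712585449219)
R 647 0.14986676497073279 ((517.36083984375, 38.23545455932617), (11.28170394897461, 43.186790466308594), 47.29338073730469)
8.6167 [0.51694461 0.03875258 0.26403398] [-3.14027980e+00 -2.49785794e-03  2.39263878e+00] 0.09412681785170147
```

Call:
{"fn": "servo_tool", "kwargs": {
  "series": "-1 0 0 3 0;-1 0 0 6 0;-1 0 0 9 0;-1 0 0 11.5 0;-1 0 0 13 0;-1 0 0 13.9 0;-1 0 0 13.9 0;1 0 0 13.9 0;1 0 0 13.9 0;1 0 0 13.9 0;1 0 0 13.9 0;1 0 0 13.9 0;1 0 0 13.9 0;1 0 0 13.9 0;1 0 0 13.9 0;1 0 0 13.9 0;1 0 0 13.9 0;1 0 0 13.9 0;1 0 0 13.9 0;1 0 0 13.9 0"
}}

```text
time: 10.33
tool_pos: [0.5172, 0.0378, 0.1264]
ee_rot: [-3.14, -0.0, 2.393]
wrist_force: [0.5, -0.1, 0.7]
width: 0.0115
```

Call:
{"fn": "servo_tool", "kwargs": {
  "series": "1 0 0 0 0;1 0 0 0 0;1 0 0 0 0;1 0 0 0 0;1 0 0 0 0"
}}

```text
time: 10.75
tool_pos: [0.5172, 0.0378, 0.1264]
ee_rot: [-3.14, -0.0, 2.393]
wrist_force: [-2.0, -2.1, 1.4]
width: 0.0119
```

Call:
{"fn": "servo_tool", "kwargs": {
  "series": "1 0 0 0 -0.1;1 0 0 0 -0.2;1 0 0 0 -0.3;1 0 0 0 -0.4;1 0 0 0 -0.5;1 0 0 0 -0.6;1 0 0 0 -0.7;1 0 0 0 -0.8;1 0 0 0 -0.9;1 0 0 0 -0.93;1 0 0 0 -0.93;1 0 0 0 -0.93;1 0 0 0 -0.93;1 0 0 0 -0.93;1 0 0 0 -0.93"
}}

```text
time: 12.0
tool_pos: [0.5173, 0.038, 0.1264]
ee_rot: [-3.141, -0.001, -2.961]
wrist_force: [-3.4, -2.6, 1.8]
width: 0.0121
```

Call:
{"fn": "servo_tool", "kwargs": {
  "series": "-1 0 0 0 0;-1 0 0 0 0;-1 0 0 0 0;-1 0 0 0 0;-1 0 0 0 0;-1 0 0 0 0;-1 0 0 0 0;-1 0 0 0 0;-1 0 0 -2 0;-1 0 0 -5 0;-1 0 0 -8 0;-1 0 0 -11 0;-1 0 0 -14 0;-1 0 0 -14 0;-1 0 0 -14 0;-1 0 0 -14 0;-1 0 0 -14 0"
}}

```text
time: 13.42
tool_pos: [0.5168, 0.0382, 0.2644]
ee_rot: [3.141, -0.004, -2.96]
wrist_force: [0.3, 0.0, -0.6]
width: 0.0942
```

```bash
python3 look.py w4.png
```

```text
L 839 0.14959181189540205 ((493.9539794921875, 165.73928833007812), (12.25373649597168, 43.822349548339844), 41.40895080566406)
R 643 0.14987107491306415 ((517.37939453125, 37.34175109863281), (43.334068298339844, 10.699275970458984), 10.190150260925293)
13.4167 [0.51677716 0.03821199 0.26440487] [ 3.14088846 -0.00350853 -2.96041968] 0.09417688997225365
```

View pics/w4.png

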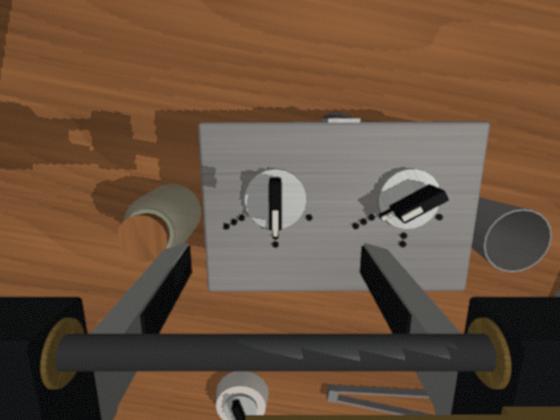

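The right pointer lies along its two dots at (276,244), and the left pointer lies toward its three dots at (365,221). The gripper is clear of everything, so I'm handing in.

```bash
python3 -c "
from bench import robot; print(robot.close_job())"
```

```text
the job is handed in; nothing more can be done
None
```

I set the left dial to its three dots first, then the right dial to its two dots. I handed the job in at about 13.4 s of the 42 s allowed; it gives no verdict.

In the last wrist-camera check, both dials stood well within the 12° limit. The angles below are in the world frame:

| Dial | Measured | Target |
|---|---|---|
| Left | -48.6° | about -49.5° |
| Right | 10.2° | about 10.5° |

The gripper was open and about 11 cm above the bars when I handed in. Wrist force readings at the end of each move stayed within about 5 N. No check failed; the views disagreed by at most about 2 mm on where the dials stand.

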